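Charge the bioprinter's hand pressure pump

TASK

Charge the hand pump for the bioprinter: press its big mushroom plunger all the way down, with nothing but the fingertips, and let it spring back up, again and again, until the indicator pin stands fully out of its collar and the dark foot of the pin shows; then leave the plunger up. Only press the plunger: do not touch the indicator pin, do not press the small release button, and leave the things around the pump where they stand.

Things in the scene. Friction and masses are not known exactly. Their poses are not given: they have to be found in the camera images.
- pump: Hand charging pump, fixed to the worktop: aluminium base plate 90 x 140 x 10 mm, grey valve block 62 x 116 mm on it with its top 71 mm above the worktop. Origin: centre of the base's underside; x to the rear (brass outlet nipple), y along its long side, z up. The big plunger stands at (0, +30) mm, the indicator pin at (0, -36) mm and the release button at (-14, -8) mm in this frame.
- plunger_top (a point): Centre of the top of the pump's plunger: a black mushroom cap, 46 mm across and 21 mm tall, almost flat on top over the inner 36 mm, on a steel rod above the round steel barrel. 150 mm above the worktop when up, 125 mm when fully down. Moves with the plunger.
- plunger (a joint): Plunger travel in m: 0 = up, 0.025 = fully down. A spring pushes it back up: about 4 N at the start of the stroke, 12 N at the bottom, plus about 2 N of pump work and some damping (12 N per m/s). Each full stroke (down and up again) drives the indicator pin out by about 6 mm through a ratchet; the ratchet takes its next tooth only after the plunger has come back up. Strokes after the pin is fully out do nothing.
- indicator: Indicator pin; its origin is the centre of its top. A plain steel pin 12 mm across in the narrow steel collar on the pump's block. It stands 90 mm above the worktop (flush with the collar's rim) when fully in and 126 mm when fully out; then 3 mm of a thinner dark foot show above the rim, hidden until then. It starts 0 to 14 mm out, so 3 to 6 full strokes are needed. It stays where it is between strokes. Do not touch it.
- release_top (a point): Top of the small black release button, 14 mm across, 79 mm above the worktop, on the block between plunger and indicator. Not to be pressed.
- release (a joint): Release button travel in m: 0 = up, 0.005 = fully pressed.
- dye_bottle: Small glass bottle with black screw cap, 45 mm across, 94 mm tall, loose, behind the pump. Origin: centre of its underside. A bystander.
- syringe: Syringe 15 x 138 x 15 mm lying loose in front of the pump. Origin: centre of its underside; long along y. A bystander.
- tube_rack: Tube rack 72 x 205 x 82 mm, loose, to the left in front of the computer. Origin: centre of its underside. A bystander.
- media_bottle: Glass bottle with screw cap, 66 mm across, 138 mm tall, loose, to the right. Origin: centre of its underside. A bystander.
- petri: Petri dish, 89 mm across, 16 mm tall, loose, to the right. Origin: centre of its underside. A bystander.
- timer: Bench timer 70 x 66 x 19 mm, loose, far right. Origin: centre of its underside. A bystander.
- marker: Marker pen 135 mm long, 14 mm thick, loose, far right. Origin: centre of its underside; long along y. A bystander.

How it is judged:
By the outcome, as a careful person would: the job done as asked, in the order asked, and still so for the second after the job is handed in, with the robot touching nothing.
It also fails if it takes over 38 s, if anything falls off the work surface, if the arm or the gripper's body presses on something with over 40 N, if the wrist force passes 120 N, or if a joint passes its speed limit or range.

ROBOT

A 7-joint arm with a two-finger parallel gripper is mounted at the origin on a cart in front of the work surface, level with it; the furniture and walls round the work are solid. World frame = base frame: x ahead of the robot, y to its left, z up, the work surface at z = 0. Lengths are in m, angles in rad, forces in N, time in s.
With the tool pointing down it reaches from about 0.4 to 0.85 m from the base axis. Payload 4.5 kg.
Tool frame: the origin (TCP) lies between the finger pads; the fingertips stand 11 mm ahead of it and the grasp point (between the pads) lies 8 mm behind it (r.tip_reach is the distance from the TCP to the fingertips, in m); x points along the fingers, y is the direction in which the jaws open and shut, and the axes are right-handed (so a half turn about x gives the same grasp; the last joint's range is limited). The gripper opens to 88 mm and grips with 3 to 60 N. Pads are 18 mm wide; open, the fingers measure 123 mm over their backs; the gripper's body (75 mm by 187 mm) begins 45 mm behind the grasp point.
Start: joints at [1.323, 0.689, -0.195, 1.565, 0.157, 0.902, -0.215], TCP at [0.174, -0.6, 0.214] pointing down, gripper open.
Joint ranges: [-3.01, 3.01], [-0.46, 2.08], [-1.47, 1.51], [0.13, 2.56], [-1, 4.14], [0.04, 2.09], [-2.66, 2.66]. Speed limits (rad/s): [2.57, 2.57, 3.14, 3.14, 3.14, 3.14, 3.14].

INTERFACE

Orientations are given as a unit quaternion [x, y, z, w].
In Python, from plant import r gives the robot as it stands.
- The arm moves only by the tool drive_tool, never from a script. Its argument "deltas" is a list of rows, each a list of 3 entries, a list of its own where there are three numbers: the turn, a rotation vector about the tool's x, y, z in degrees, then the shift along the tool's x, y, z in cm, then the finger opening in cm, from 0 to 8.81. A call has 1 to 12 rows; each row shifts and turns the commanded pose from where the row before left it, along the tool's axes as they then stand; what a row does not reach is not made up. A row lasts 1/12 s, in which the tool goes at most 41.7 mm and 7.16 degrees, less where a joint would pass 70% of its speed; a pose out of reach is approached as far as the arm can. A call is refused whole if a number of a shift passes 4.17 or a number of a turn 7.16, either way. A call with a gripper value outside its range is refused whole. The fingers move at their own pace and stop on an object; "force" is the grip in N (left out, the last holds). Time passes only in rows, so rows that do not move let the fingers close. It gives the time, the measured TCP pose, the force and the opening at its end, in the units of the state.
- r.get_state(): the state, without advancing time (a new reading comes with each control period).
- r.snapshot(name): name is "side" or "top"; returns a dict with "color" (480x640x3 uint8, red, green, blue), "fov_y" (degrees; the focal length in pixels is half the picture's height over the tangent of half this angle, whatever the lens; pixels are square), "cx", "cy" (the principal point, pixels), "extrinsics" (4x4, takes a point from world to camera coordinates). Camera axes: x right, y up, looking along -z (the intrinsics and any distortion apply to the point x, -y, -z); pixel columns grow to the right and rows downward; lengths in m; the calibration is good to about 2 mm. A picture is of the moment at which its call begins. There is no depth.
- r.finish_job(): hands the job in, once; it reports no verdict.
The state is a dict: "clock": time; "q": joint angles; "qd": joint speeds; "joint_torque": joint torques, N m; "tool_pos": TCP position; "eef_rot": TCP orientation; "contact_force": force on the tool from outside, world axes, zero at the start; "moment": the same for the moment, N m; "opening": opening from 0.0 (shut) to 1.0 (fully open).
Only numpy, scipy, OpenCV 4.12 (cv2) and the standard library are available. Lean on these libraries where they do the work, as an engineer would, in place of code of your own. Each camera call takes 0.05 s, during which the arm holds its last target. There are 200 camera calls.

## Working session

There is one attempt and no reset: what is moved stays moved. The work goes in short steps, Python scripts to look and compute and a tool call to move; the robot and the scene stay as the last step left them, time stands still between calls to the robot, and variables do not carry over. Pictures are saved under pics/ and viewed, about 8 in all and at most 12, crops included, and the job is handed in when it is done.

Besides the shell and the picture viewer there is one more tool, called after "Emit:" in YAML: its name, and indented under it one key for each argument. drive_tool: Moves the arm, as the interface text tells. Its arguments: {"type":"object","properties":{"deltas":{"type":"array","items":{"type":"array"}},"force":{"type":"number"}},"required":["deltas"]}

```bash
mkdir -p pics
cat > h.py <<'E'
from plant import r
import numpy as np, cv2
def snap(n,f):
    s=r.snapshot(n); cv2.imwrite(f'pics/{f}.png',s['color'][:,:,::-1]); np.savez(f'{n}.npz',**{k:s[k] for k in('fov_y','cx','cy','extrinsics')}); return s
def foc(s): return 240/np.tan(np.radians(float(s['fov_y']))/2)
def proj(s,p):
    c=np.array(s['extrinsics'])@np.r_[p,1]; f=foc(s); return float(s['cx'])-f*c[0]/c[2], float(s['cy'])+f*c[1]/c[2]
def atz(s,u,v,z):
    E=np.array(s['extrinsics']); R,t=E[:3,:3],E[:3,3]; f=foc(s)
    d=R.T@np.array([(u-float(s['cx']))/f,-(v-float(s['cy']))/f,-1]); o=-R.T@t
    return o+d*(z-o[2])/d[2]
E
python3 - <<'E'
from h import *
for n in('side','top'):
    s=snap(n,n+'0'); print(n,s['fov_y'],s['cx'],s['cy'],[k for k in s]); print(np.round(s['extrinsics'],3))
print(r.get_state(), r.tip_reach)
E
```

```text
side 48.469187445528206 315.7619947799955 227.8145071582917 ['color', 'fov_y', 'cx', 'cy', 'extrinsics']
[[ 0.862 -0.506  0.019 -0.551]
 [ 0.214  0.397  0.892 -0.193]
 [-0.459 -0.765  0.451 -1.278]
 [ 0.     0.     0.     1.   ]]
top 49.02430357334735 321.28106944687613 240.88378727584106 ['color', 'fov_y', 'cx', 'cy', 'extrinsics']
[[-8.000e-03 -1.000e+00  1.000e-03 -1.380e-01]
 [ 9.990e-01 -8.000e-03  4.900e-02 -5.830e-01]
 [-4.900e-02  2.000e-03  9.990e-01 -1.647e+00]
 [ 0.000e+00  0.000e+00  0.000e+00  1.000e+00]]
{'clock': 0.1, 'q': array([ 1.32280952,  0.68987675, -0.19453433,  1.56623514,  0.15733454,
        0.9024909 , -0.21510229]), 'qd': array([-7.60869994e-04, -1.12303363e-03,  1.18827481e-03, -2.78997737e-03,
       -9.85894291e-05,  8.90328601e-04, -8.54748212e-04]), 'joint_torque': array([-2.25638651e-03, -5.28497958e+01, -1.27119776e+00, -1.53836524e+01,
       -5.25782187e-02,  2.02651761e-03,  6.86344924e-05]), 'tool_pos': array([ 0.17358284, -0.59978675,  0.21310651]), 'eef_rot': array([-0.69996674, -0.09989088,  0.70022231, -0.09877795]), 'contact_force': array([0.5184373 , 0.04081283, 0.70231012]), 'moment': array([ 0.0134591 , -0.01832297,  0.0279056 ]), 'opening': 1.00145700751802} 0.011
```

View pics/top0.png

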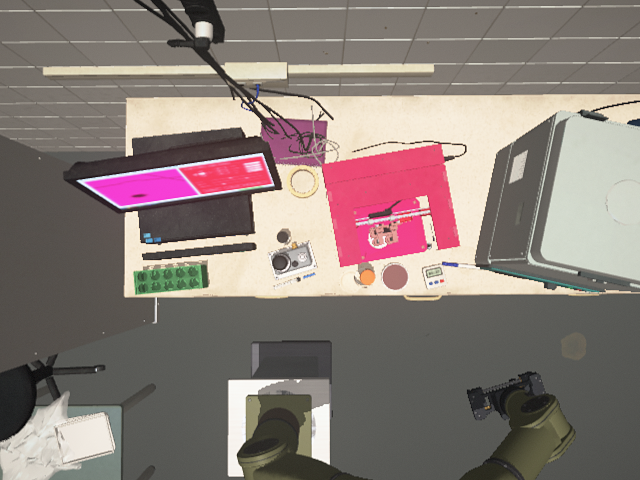

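View pics/side0.png

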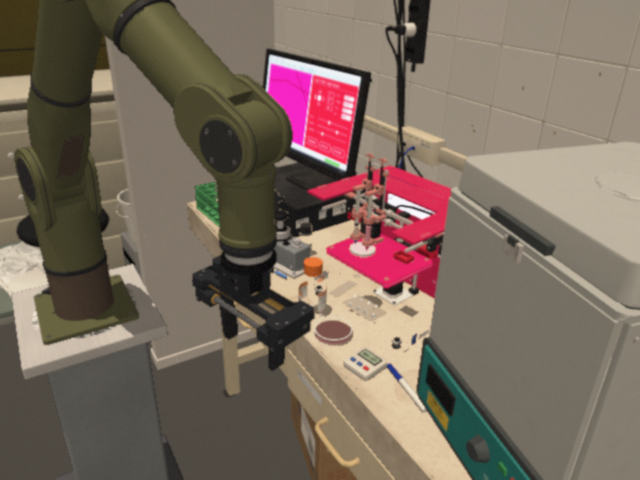

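The top view shows the pump at about (292,260), with its black plunger cap near (280,262). I'll enlarge that area.

Run:
```python
from h import *
im=cv2.imread('pics/top0.png')[225:300,255:335]
cv2.imwrite('pics/c1.png',cv2.resize(im,None,fx=8,fy=8,interpolation=cv2.INTER_CUBIC))
s=np.load('top.npz'); print(atz(s,280,262,.15),atz(s,305,257,.09))
from scipy.spatial.transform import Rotation as R
print(np.round(R.from_quat(r.get_state()['eef_rot']).as_matrix(),3))
```

```text
[ 0.51475404 -0.02220298  0.15      ] [ 0.52973685 -0.09286514  0.09      ]
[[-0.001  0.278 -0.961]
 [ 0.002 -0.961 -0.278]
 [-1.    -0.002  0.   ]]
```

View pics/c1.png

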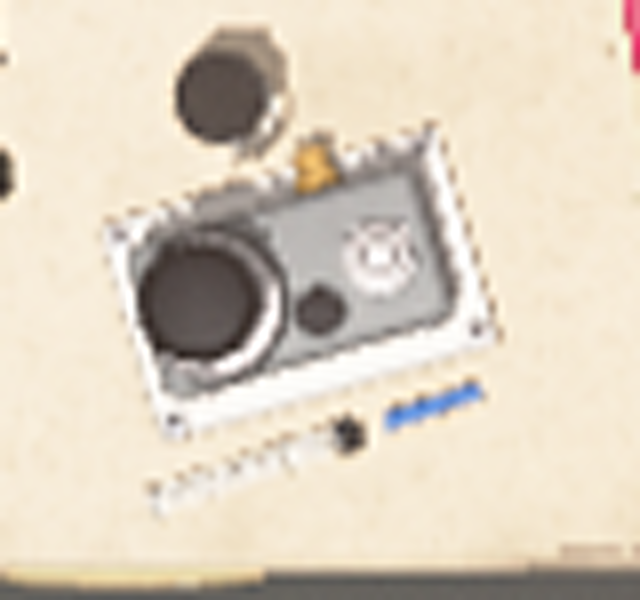

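```bash
cat >> h.py <<'E'
from scipy.spatial.transform import Rotation as Ro
def todo(target,tip=True):
    st=r.get_state(); M=Ro.from_quat(st['eef_rot']).as_matrix()
    print('t',st['clock'],'pos',st['tool_pos'],'tool-delta cm',np.round(100*M.T@(np.array(target)-st['tool_pos']),2))
E
python3 - <<'E'
from h import *
s=np.load('top.npz'); c=atz(s,280,262.25,.15); i=atz(s,302.2,257.1,.093); print(c,i,np.linalg.norm((c-i)[:2]))
todo([.36,-.3,.28]); todo([c[0],c[1],.22])
E
```

```text
[ 0.51403124 -0.02219968  0.15      ] [ 0.52945088 -0.08454313  0.093     ] 0.0642220515652219
t 0.1 pos [ 0.17358284 -0.59978675  0.21310651] tool-delta cm [ -6.65 -23.62 -26.24]
t 0.1 pos [ 0.17358284 -0.59978675  0.21310651] tool-delta cm [ -0.62 -46.01 -48.77]
```

Emit:
drive_tool:
  deltas:
    - [[0, 0, 0], [-0.6, -2, -2.2], 0]
    - [[0, 0, 0], [-0.6, -2, -2.2], 0]
    - [[0, 0, 0], [-0.6, -2, -2.2], 0]
    - [[0, 0, 0], [-0.6, -2, -2.2], 0]
    - [[0, 0, 0], [-0.6, -2, -2.2], 0]
    - [[0, 0, 0], [-0.6, -2, -2.2], 0]
    - [[0, 0, 0], [-0.6, -2, -2.2], 0]
    - [[0, 0, 0], [-0.6, -2, -2.2], 0]
    - [[0, 0, 0], [-0.6, -2, -2.2], 0]
    - [[0, 0, 0], [-0.6, -2, -2.2], 0]
    - [[0, 0, 0], [-0.6, -2, -2.2], 0]
    - [[0, 0, 0], [-0.6, -2, -2.2], 0]
  force: 20

```text
clock: 1.1
tool_pos: [0.3609, -0.2949, 0.2859]
eef_rot: [-0.7, -0.099, 0.7, -0.099]
contact_force: [0.6, 0.8, 1.2]
opening: 0.119
```

Run:
```python
from h import *
todo([.514,-.0222,.21]); print(r.get_state()['opening'])
im=snap('side','s1')['color'][:,:,::-1]
s=np.load('side.npz'); u,v=proj(s,[.514,-.022,.15]); print(u,v,proj(s,[.514,-.022,.129]),proj(s,[.529,-.0845,.09]))
u,v=int(u),int(v); print(u-40,v-40)
cv2.imwrite('pics/c2.png',cv2.resize(im[v-40:v+60,u-40:u+60],None,fx=6,fy=6,interpolation=cv2.INTER_CUBIC))
```

```text
t 1.1 pos [ 0.36094972 -0.29492443  0.28590984] tool-delta cm [  7.59 -21.94 -22.29]
0.11920000132575431
280.70804397305903 211.9151769422711 (np.float64(280.79405270257996), np.float64(218.96371612651637)) (np.float64(296.7313935644778), np.float64(240.07373653416948))
240 171
```

View pics/c2.png

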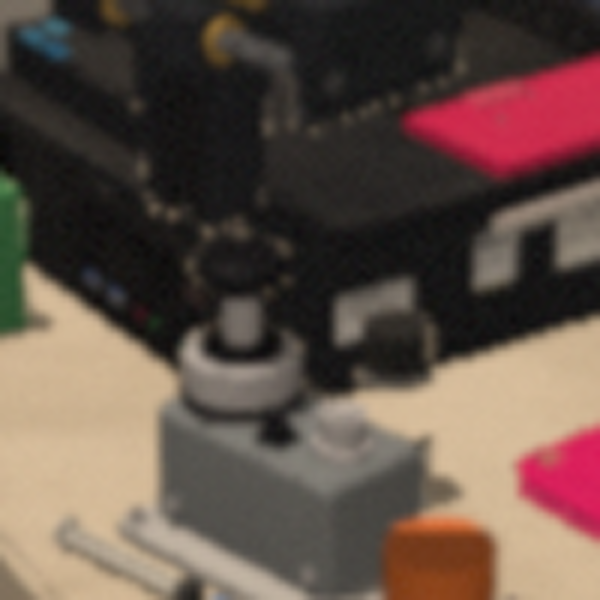

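The side view shows the cap at full-image (280,215), which agrees with the top view's estimate. The pin is nearly flush. Next I move over the plunger.

Emit:
drive_tool:
  deltas:
    - [[0, 0, 0], [0.7, -2.2, -2.2], 0]
    - [[0, 0, 0], [0.7, -2.2, -2.2], 0]
    - [[0, 0, 0], [0.7, -2.2, -2.2], 0]
    - [[0, 0, 0], [0.7, -2.2, -2.2], 0]
    - [[0, 0, 0], [0.7, -2.2, -2.2], 0]
    - [[0, 0, 0], [0.7, -2.2, -2.2], 0]
    - [[0, 0, 0], [0.7, -2.2, -2.2], 0]
    - [[0, 0, 0], [0.7, -2.2, -2.2], 0]
    - [[0, 0, 0], [0.7, -2.2, -2.2], 0]
    - [[0, 0, 0], [0.7, -2.2, -2.2], 0]
    - [[0, 0, 0], [0, 0, 0], 0]
    - [[0, 0, 0], [0, 0, 0], 0]

```text
clock: 2.15
tool_pos: [0.5109, -0.0221, 0.2151]
eef_rot: [-0.7, -0.101, 0.7, -0.1]
contact_force: [0.4, -0.6, -0.2]
opening: 0.01
```

Run:
```python
from h import *
todo([.514,-.0222,.175]); print(r.get_state())
```

```text
t 2.15 pos [ 0.5108974  -0.02206122  0.21508671] tool-delta cm [ 4.01  0.1  -0.3 ]
{'clock': 2.15, 'q': array([ 0.0829666 ,  0.54218864, -0.20266566,  1.90114899,  0.1579929 ,
        0.714707  , -1.49605082]), 'qd': array([ 0.04759126, -0.021029  ,  0.04348544,  0.02517972,  0.00735643,
        0.00942378,  0.00423483]), 'joint_torque': array([ -1.99590214, -42.51392484,  -1.99679889, -13.36724997,
        -0.15467843,  -0.24443231,  -0.07155459]), 'tool_pos': array([ 0.5108974 , -0.02206122,  0.21508671]), 'eef_rot': array([-0.69950184, -0.10101818,  0.70028778, -0.10044667]), 'contact_force': array([ 0.43917107, -0.59698246, -0.22744885]), 'moment': array([ 0.00927473,  0.01004638, -0.00218657]), 'opening': 0.010096416614766101}
```

Emit:
drive_tool:
  deltas:
    - [[0, 0, 0], [1.6, 0.1, -0.3], 0]
    - [[0, 0, 0], [1.6, 0, 0], 0]
    - [[0, 0, 0], [1.2, 0, 0], 0]
    - [[0, 0, 0], [1, 0, 0], 0]
    - [[0, 0, 0], [1, 0, 0], 0]
    - [[0, 0, 0], [1, 0, 0], 0]
    - [[0, 0, 0], [0.5, 0, 0], 0]
    - [[0, 0, 0], [0, 0, 0], 0]
    - [[0, 0, 0], [0, 0, 0], 0]

```text
clock: 2.9
tool_pos: [0.5136, -0.0251, 0.137]
eef_rot: [-0.7, -0.099, 0.7, -0.099]
contact_force: [-0.2, -1.8, -0.1]
opening: 0.006
```

Run:
```python
from h import *
im=snap('side','s2')['color'][:,:,::-1]
cv2.imwrite('pics/c3.png',cv2.resize(im[171:271,240:340],None,fx=6,fy=6,interpolation=cv2.INTER_CUBIC))
st=r.get_state();print(st['tool_pos'],st['contact_force'])
```

```text
[ 0.51404982 -0.0247877   0.13727418] [-0.76374943  0.23635247 -0.32346312]
```

View pics/c3.png

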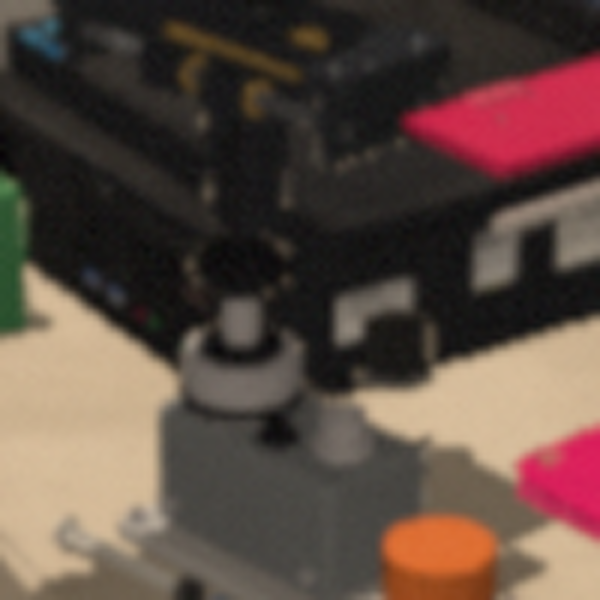

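The cap has not moved and there is no force, although the tip should be at z=0.126. I'll check where the fingers really are, with contrast stretched.

Run:
```python
from h import *
a=snap('top','t3')['color'][:,:,::-1]; t=np.load('top.npz'); s=np.load('side.npz')
b=cv2.imread('pics/s2.png')
st=r.get_state(); M=Ro.from_quat(st['eef_rot']).as_matrix(); p=st['tool_pos']; print(p)
tip=p+M[:,0]*.011
print('side tip',proj(s,tip),'tip z.15',proj(s,[*tip[:2],.15]))
g=lambda im:(255*(im/255.)**.45).astype(np.uint8)
A=cv2.resize(g(a[195:295,235:335]),(400,400),interpolation=cv2.INTER_CUBIC)
u,v=260,190
B=cv2.resize(g(b[v:v+40,u:u+40]),(400,400),interpolation=cv2.INTER_CUBIC)
cv2.imwrite('pics/c4.png',np.hstack([A,B]))
```

```text
[ 0.51426056 -0.0245654   0.13741008]
side tip (np.float64(281.3285920389118), np.float64(220.17329793938035)) tip z.15 (np.float64(281.23583556274883), np.float64(212.25426825848243))
```

View pics/c4.png

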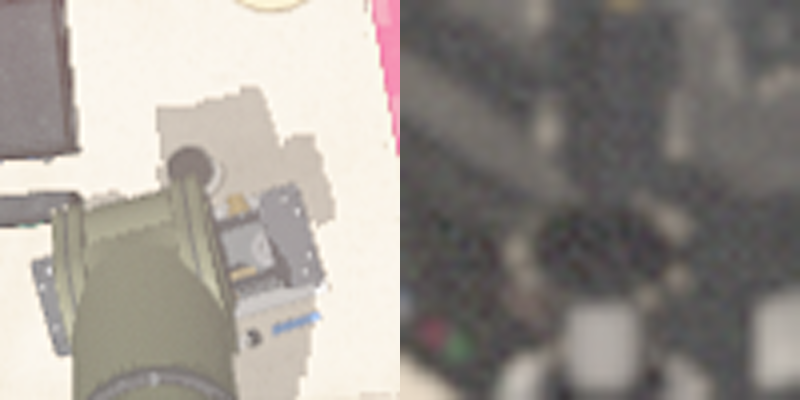

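Run:
```python
from h import *
s=np.load('side.npz')
M=Ro.from_quat([-0.69996674,-0.09989088,0.70022231,-0.09877795]).as_matrix()
p=np.array([.17358,-.59979,.2131])
for k in(-1,1): print('start tip',proj(s,p+M[:,0]*.011+k*.053*M[:,1]))
p=np.array([.36095,-.29492,.28591]); u,v=proj(s,p+M[:,0]*.011); print('s1 tip',u,v)
a=cv2.imread('pics/side0.png')[290:390,205:305]; u0,v0=int(u)-50,int(v)-70
b=cv2.imread('pics/s1.png')[v0:v0+100,u0:u0+100]; print('crop org',u0,v0)
cv2.imwrite('pics/c5.png',np.hstack([cv2.resize((255*(x/255.)**.5).astype(np.uint8),(400,400),interpolation=cv2.INTER_CUBIC) for x in(a,b)]))
```

```text
start tip (np.float64(231.55743873872532), np.float64(352.447555027062))
start tip (np.float64(277.5014131891065), np.float64(386.386349206455))
s1 tip 274.08912405912866 221.54812445733964
crop org 224 151
```

View pics/c5.png

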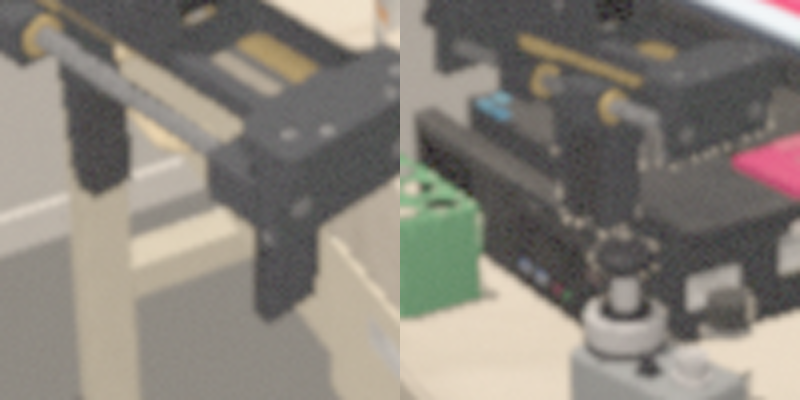

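The images put the fingertips about 28 mm higher than the stated reach gives, both at the start and here. So the tips are only just at the cap. I'll go on down slowly and let the force guide me.

Emit:
drive_tool:
  deltas:
    - [[0, 0, 0], [0.4, 0, 0], 0]
    - [[0, 0, 0], [0.4, 0, 0], 0]
    - [[0, 0, 0], [0.4, 0, 0], 0]
    - [[0, 0, 0], [0, 0, 0], 0]
    - [[0, 0, 0], [0, 0, 0], 0]

```text
clock: 3.42
tool_pos: [0.5142, -0.0241, 0.1249]
eef_rot: [0.7, 0.099, -0.7, 0.099]
contact_force: [0.1, -1.0, 3.5]
opening: 0.002
```

Emit:
drive_tool:
  deltas:
    - [[0, 0, 0], [0.4, 0, 0], 0]
    - [[0, 0, 0], [0.4, 0, 0], 0]
    - [[0, 0, 0], [0, 0, 0], 0]
    - [[0, 0, 0], [0, 0, 0], 0]

```text
clock: 3.75
tool_pos: [0.5142, -0.0241, 0.1172]
eef_rot: [0.7, 0.099, -0.7, 0.099]
contact_force: [-0.2, -0.6, 6.9]
opening: 0.007
```

Emit:
drive_tool:
  deltas:
    - [[0, 0, 0], [0.4, 0, 0], 0]
    - [[0, 0, 0], [0.4, 0, 0], 0]
    - [[0, 0, 0], [0, 0, 0], 0]
    - [[0, 0, 0], [0, 0, 0], 0]

```text
clock: 4.08
tool_pos: [0.5142, -0.024, 0.1095]
eef_rot: [0.7, 0.099, -0.7, 0.099]
contact_force: [-2.0, 0.6, 9.5]
opening: 0.007
```

Emit:
drive_tool:
  deltas:
    - [[0, 0, 0], [0.4, 0, 0], 0]
    - [[0, 0, 0], [0.4, 0, 0], 0]
    - [[0, 0, 0], [0.3, 0, 0], 0]
    - [[0, 0, 0], [0, 0, 0], 0]
    - [[0, 0, 0], [0, 0, 0], 0]

```text
clock: 4.5
tool_pos: [0.5144, -0.0241, 0.0998]
eef_rot: [0.701, 0.099, -0.699, 0.1]
contact_force: [-4.2, 0.0, 21.6]
opening: 0.009
```

Emit:
drive_tool:
  deltas:
    - [[0, 0, 0], [0.3, 0, 0], 0]
    - [[0, 0, 0], [0, 0, 0], 0]
    - [[0, 0, 0], [0, 0, 0], 0]

```text
clock: 4.75
tool_pos: [0.5146, -0.0241, 0.0994]
eef_rot: [0.701, 0.099, -0.699, 0.1]
contact_force: [-9.4, -0.8, 47.0]
opening: 0.006
```

The plunger bottoms at TCP z of about 0.0998, where the force jumps, and first contact is at about 0.125. I'll cycle between these now.

Emit:
drive_tool:
  deltas:
    - [[0, 0, 0], [-1, 0, 0], 0]
    - [[0, 0, 0], [-1.5, 0, 0], 0]
    - [[0, 0, 0], [-1.5, 0, 0], 0]
    - [[0, 0, 0], [0, 0, 0], 0]
    - [[0, 0, 0], [0, 0, 0], 0]
    - [[0, 0, 0], [0, 0, 0], 0]

```text
clock: 5.25
tool_pos: [0.5134, -0.0241, 0.1341]
eef_rot: [-0.7, -0.099, 0.701, -0.099]
contact_force: [-0.3, -0.2, -0.3]
opening: 0.005
```

Emit:
drive_tool:
  deltas:
    - [[0, 0, 0], [1, 0, 0], 0]
    - [[0, 0, 0], [1, 0, 0], 0]
    - [[0, 0, 0], [1, 0, 0], 0]
    - [[0, 0, 0], [0.8, 0, 0], 0]
    - [[0, 0, 0], [0, 0, 0], 0]
    - [[0, 0, 0], [0, 0, 0], 0]
    - [[0, 0, 0], [0, 0, 0], 0]

```text
clock: 5.83
tool_pos: [0.5148, -0.024, 0.0994]
eef_rot: [0.701, 0.099, -0.699, 0.1]
contact_force: [-7.6, 0.7, 42.0]
opening: 0.004
```

Emit:
drive_tool:
  deltas:
    - [[0, 0, 0], [-1, 0, 0], 0]
    - [[0, 0, 0], [-1.4, 0, 0], 0]
    - [[0, 0, 0], [-1.4, 0, 0], 0]
    - [[0, 0, 0], [0, 0, 0], 0]
    - [[0, 0, 0], [0, 0, 0], 0]
    - [[0, 0, 0], [0, 0, 0], 0]

```text
clock: 6.33
tool_pos: [0.5129, -0.0241, 0.1333]
eef_rot: [-0.699, -0.099, 0.701, -0.099]
contact_force: [-1.3, -1.2, 0.7]
opening: 0.007
```

Run:
```python
from h import *
im=snap('side','s6')['color'][:,:,::-1]
b=cv2.imread('pics/s2.png')
cv2.imwrite('pics/c6.png',np.hstack([cv2.resize((255*(x[200:260,265:325]/255.)**.6).astype(np.uint8),(400,400),interpolation=cv2.INTER_CUBIC) for x in (b,im)]))
```

```text
(no output)
```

View pics/c6.png

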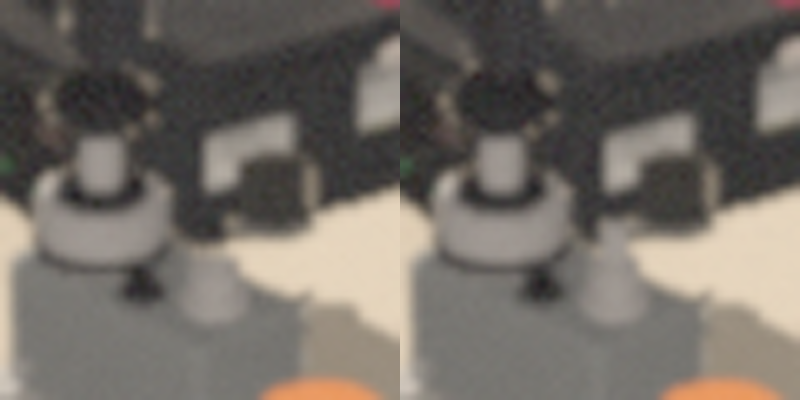

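Two strokes have moved the pin up about 13 mm from near flush. I'll do four more.

Emit:
drive_tool:
  deltas:
    - [[0, 0, 0], [1, 0, 0], 0]
    - [[0, 0, 0], [1, 0, 0], 0]
    - [[0, 0, 0], [1, 0, 0], 0]
    - [[0, 0, 0], [0.8, 0, 0], 0]
    - [[0, 0, 0], [0, 0, 0], 0]
    - [[0, 0, 0], [0, 0, 0], 0]
    - [[0, 0, 0], [0, 0, 0], 0]

```text
clock: 6.97
tool_pos: [0.5147, -0.0241, 0.0994]
eef_rot: [0.701, 0.099, -0.699, 0.1]
contact_force: [-6.4, -0.2, 41.4]
opening: 0.006
```

Emit:
drive_tool:
  deltas:
    - [[0, 0, 0], [-1, 0, 0], 0]
    - [[0, 0, 0], [-1.4, 0, 0], 0]
    - [[0, 0, 0], [-1.4, 0, 0], 0]
    - [[0, 0, 0], [0, 0, 0], 0]
    - [[0, 0, 0], [0, 0, 0], 0]
    - [[0, 0, 0], [0, 0, 0], 0]

```text
clock: 7.47
tool_pos: [0.513, -0.0241, 0.1334]
eef_rot: [-0.699, -0.099, 0.701, -0.099]
contact_force: [-0.1, 0.5, -0.1]
opening: 0.003
```

Emit:
drive_tool:
  deltas:
    - [[0, 0, 0], [1, 0, 0], 0]
    - [[0, 0, 0], [1, 0, 0], 0]
    - [[0, 0, 0], [1, 0, 0], 0]
    - [[0, 0, 0], [0.8, 0, 0], 0]
    - [[0, 0, 0], [0, 0, 0], 0]
    - [[0, 0, 0], [0, 0, 0], 0]
    - [[0, 0, 0], [0, 0, 0], 0]

```text
clock: 8.05
tool_pos: [0.5146, -0.0241, 0.0994]
eef_rot: [0.701, 0.099, -0.699, 0.1]
contact_force: [-6.8, -1.2, 42.5]
opening: 0.008
```

Emit:
drive_tool:
  deltas:
    - [[0, 0, 0], [-1, 0, 0], 0]
    - [[0, 0, 0], [-1.4, 0, 0], 0]
    - [[0, 0, 0], [-1.4, 0, 0], 0]
    - [[0, 0, 0], [0, 0, 0], 0]
    - [[0, 0, 0], [0, 0, 0], 0]
    - [[0, 0, 0], [0, 0, 0], 0]

```text
clock: 8.55
tool_pos: [0.513, -0.0241, 0.1333]
eef_rot: [-0.699, -0.099, 0.701, -0.099]
contact_force: [-0.1, 0.2, 0.5]
opening: 0.004
```

Emit:
drive_tool:
  deltas:
    - [[0, 0, 0], [1, 0, 0], 0]
    - [[0, 0, 0], [1, 0, 0], 0]
    - [[0, 0, 0], [1, 0, 0], 0]
    - [[0, 0, 0], [0.8, 0, 0], 0]
    - [[0, 0, 0], [0, 0, 0], 0]
    - [[0, 0, 0], [0, 0, 0], 0]
    - [[0, 0, 0], [0, 0, 0], 0]

```text
clock: 9.13
tool_pos: [0.5146, -0.0241, 0.0994]
eef_rot: [0.701, 0.099, -0.699, 0.1]
contact_force: [-7.3, -0.3, 43.3]
opening: 0.005
```

Emit:
drive_tool:
  deltas:
    - [[0, 0, 0], [-1, 0, 0], 0]
    - [[0, 0, 0], [-1.4, 0, 0], 0]
    - [[0, 0, 0], [-1.4, 0, 0], 0]
    - [[0, 0, 0], [0, 0, 0], 0]
    - [[0, 0, 0], [0, 0, 0], 0]
    - [[0, 0, 0], [0, 0, 0], 0]

```text
clock: 9.63
tool_pos: [0.513, -0.0241, 0.1332]
eef_rot: [-0.699, -0.099, 0.701, -0.099]
contact_force: [-0.3, 0.1, -0.4]
opening: 0.002
```

Emit:
drive_tool:
  deltas:
    - [[0, 0, 0], [1, 0, 0], 0]
    - [[0, 0, 0], [1, 0, 0], 0]
    - [[0, 0, 0], [1, 0, 0], 0]
    - [[0, 0, 0], [0.8, 0, 0], 0]
    - [[0, 0, 0], [0, 0, 0], 0]
    - [[0, 0, 0], [0, 0, 0], 0]
    - [[0, 0, 0], [0, 0, 0], 0]

```text
clock: 10.22
tool_pos: [0.5145, -0.0241, 0.0994]
eef_rot: [0.701, 0.099, -0.699, 0.1]
contact_force: [-7.5, -0.2, 42.7]
opening: 0.007
```

Emit:
drive_tool:
  deltas:
    - [[0, 0, 0], [-1, 0, 0], 0]
    - [[0, 0, 0], [-1.4, 0, 0], 0]
    - [[0, 0, 0], [-1.4, 0, 0], 0]
    - [[0, 0, 0], [0, 0, 0], 0]
    - [[0, 0, 0], [0, 0, 0], 0]
    - [[0, 0, 0], [0, 0, 0], 0]

```text
clock: 10.72
tool_pos: [0.513, -0.0241, 0.1333]
eef_rot: [-0.699, -0.099, 0.701, -0.099]
contact_force: [-0.7, 0.3, -0.8]
opening: 0.006
```

Run:
```python
from h import *
im=snap('side','s7')['color'][:,:,::-1]
b=cv2.imread('pics/s6.png')
cv2.imwrite('pics/c7.png',np.hstack([cv2.resize((255*(x[200:260,265:325]/255.)**.6).astype(np.uint8),(400,400),interpolation=cv2.INTER_CUBIC) for x in (b,im)]))
```

```text
(no output)
```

View pics/c7.png

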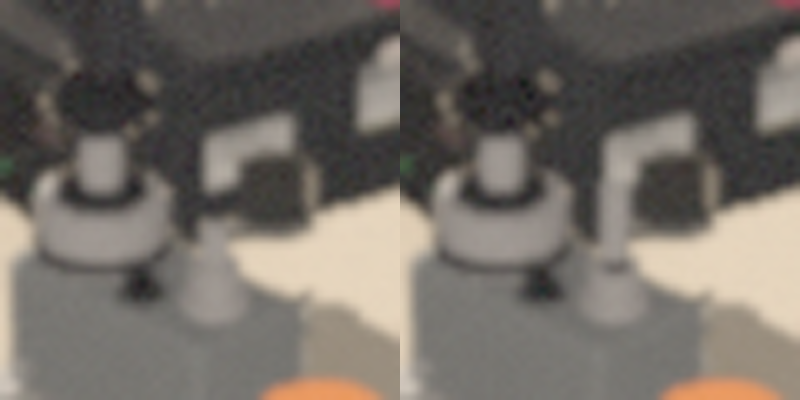

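The dark foot now shows at the pin's base (crop (612,268)). I'll add one more stroke, which is harmless if the pin is already full, so the last few millimetres are certain. Then I retreat.

Emit:
drive_tool:
  deltas:
    - [[0, 0, 0], [1, 0, 0], 0]
    - [[0, 0, 0], [1, 0, 0], 0]
    - [[0, 0, 0], [1, 0, 0], 0]
    - [[0, 0, 0], [0.8, 0, 0], 0]
    - [[0, 0, 0], [0, 0, 0], 0]
    - [[0, 0, 0], [0, 0, 0], 0]
    - [[0, 0, 0], [0, 0, 0], 0]

```text
clock: 11.35
tool_pos: [0.5147, -0.0241, 0.0994]
eef_rot: [0.701, 0.099, -0.699, 0.1]
contact_force: [-7.5, -1.0, 40.0]
opening: 0.002
```

Emit:
drive_tool:
  deltas:
    - [[0, 0, 0], [-1, 0, 0], 0]
    - [[0, 0, 0], [-1.4, 0, 0], 0]
    - [[0, 0, 0], [-1.4, 0, 0], 0]
    - [[0, 0, 0], [-2, 0, 0], 0]
    - [[0, 0, 0], [-2, 0, 0], 0]
    - [[0, 0, 0], [-2, 0, 0], 0]
    - [[0, 0, 0], [-2, 0, 0], 0]
    - [[0, 0, 0], [-1, 0, 0], 0]
    - [[0, 0, 0], [0, 0, 0], 0]
    - [[0, 0, 0], [0, 0, 0], 0]
    - [[0, 0, 0], [0, 0, 0], 0]

```text
clock: 12.27
tool_pos: [0.513, -0.0241, 0.2232]
eef_rot: [-0.699, -0.099, 0.701, -0.099]
contact_force: [-0.3, 0.6, -0.5]
opening: 0.006
```

Run:
```python
from h import *
im=snap('side','s8')['color'][:,:,::-1]
b=cv2.imread('pics/s7.png')
cv2.imwrite('pics/c8.png',np.hstack([cv2.resize((255*(x[200:260,265:325]/255.)**.6).astype(np.uint8),(400,400),interpolation=cv2.INTER_CUBIC) for x in (b,im)]))
```

```text
(no output)
```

View pics/c8.png

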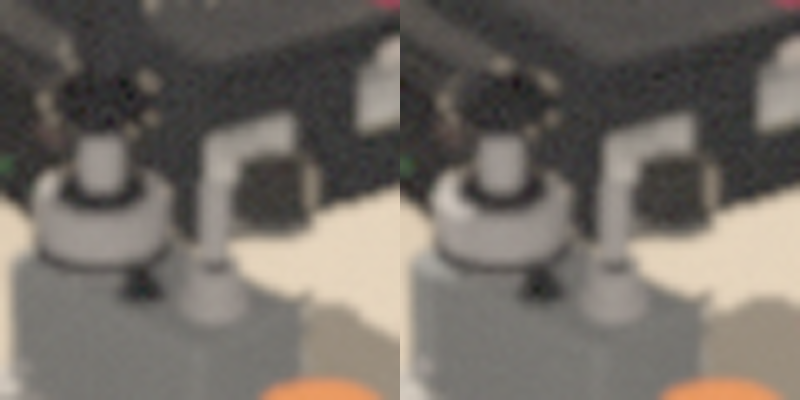

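The extra stroke changed nothing: the pin is fully out, its dark foot shows, the plunger is up and the fingers are clear of it.

```bash
python3 -c "
from plant import r
print(r.finish_job())"
```

```text
the job is handed in; nothing more can be done
None
```

The pump is charged. I pressed the plunger fully down seven times with the closed fingertips, let it spring back up each time, and handed the job in at about 12.3 s.

**Last checks:** In the final side picture the pin stands out with its dark foot showing, and the plunger is up. The pin looked the same before and after the seventh stroke, so it was already fully out after six. The arm was about 9 cm clear of the cap and felt no contact force. Force readings at the bottom of each stroke were 40–47 N, well under the 120 N wrist limit.

**What disagreed:** The fingertips sit about 25–30 mm further back than the stated 11 mm ahead of the TCP (tool centre point). My first descent, to the height that figure gave, therefore stopped just short of the cap. I went on slowly by force and found contact at a TCP height of about 0.125 m and the bottom of the stroke at about 0.099 m.

**Not checked:** I did not take a final top view of the things around the pump. I saw no sign in the side pictures that anything had moved.

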